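Tap a denture flask home in the press bay

TASK

Pick up the plaster spatula and, using only the spatula, nudge the brass denture flask along the rails into the blue press bay in gentle taps of about a centimetre, drawing the spatula off the flask between taps, until it rests against the stop hidden inside the bay, which you can only feel. Do not knock the flask along or drive it hard against the stop, and keep the gripper off the flask. Then lay the spatula flat on the worktop clear of the press and let go, leaving everything else on the bench alone.

Things in the scene. Friction and masses are not known exactly. Their poses are not given: they have to be found in the camera images.
- press: Fixed press bay with blue hood. Origin: on the worktop under the middle of the hood's mouth; x into the bay, z up. Bed plate x -95 to 105, 150 wide, top z = 8. Two guide rails, 97 apart inside, 10 wide, top z = 20, x -92 to 102. Hood x 0 to 105: cheeks at y = +-62 to 70, roof z 74 to 81, round boss on it to z = 97. The rear is closed.
- backstop: Rear wall of the bay with the stop inside; frame = the press's. The stop, a flat steel pad at y = 0, z 18 to 44, has its face anywhere from x = 50 to 85: unseen, not measured, only felt. It yields 2 mm under a light spring (about 1 N, too weak to push the flask back), then is solid: the pushing force climbs well above the force that slid the flask.
- flask: Brass denture flask, 0.85 kg, upright between the rails, axes about as the press's. Origin: under its middle. Flat front face at x = -38, 90 wide, z 0 to 26 and 30 to 50 (seam between); height 53. Curved rear; its lug at x = 39, y = 0, z 18 to 30 meets the stop. Side lugs to y = +-56, z 18 to 30. Slides at about 5 to 10 N. Starts 25 to 95 mm short of the stop.
- spatula: Plaster spatula lying flat, 211 long, 45 g, wooden handle and steel blade. Origin: middle of its length, at its underside. The handle, 13 wide and 13 high, runs from y = 0 to y = 105; the blade, 24 wide and 2 thick at z = 5 to 7, runs to the tip at y = -105. The tip points along -y.
- cast: Bystander: yellow plaster jaw cast, 53 x 71 x 27; origin under its centre.
- crucible: Bystander: small ceramic crucible, 51 across, 40 high; origin under its centre.
- ring: Bystander: grey steel casting ring, 55 across, 55 high; origin under its centre.
- bottle: Bystander: brown dropper bottle, 33 across, 102 high; origin under its centre.
Things that resemble listed ones, but are neither listed nor needed, are in the scene too. What is shaped like the flask but red is not meant.

How it is judged:
On the way, in this order (a step that is already met when the one before it is completed fails the run):
1. the spatula is lifted off the worktop in the gripper (height (world z) of spatula above 0.01 m and contact force between the fingers and spatula above 1 N), for 0.2 s.
2. between taps: the flask has been moved over 4 mm, stands still short of the stop and the spatula is off it (distance of flask from where it was at the start of the episode above 0.004 m and contact force between spatula and flask below 0.05 N and linear speed of flask below 0.01 m/s and contact force between flask and backstop below 0.1 N), for 0.05 s.
3. the flask is pressed against the hidden stop with the spatula (contact force between flask and backstop above 0.5 N and contact force between spatula and flask above 1 N), for 0.04 s.
At the end, for the whole second after the job is handed in: The flask stands level (within 0.05 rad) and still, still touching the hidden stop (over 0.4 N between them); the spatula lies flat and still on the worktop (underside within 4 mm of it), touching neither flask nor press (contact force between flask and backstop above 0.4 N and angle between flask's own z axis and vertical below 0.05 rad and linear speed of each of flask, spatula below 0.01 m/s and height (world z) of spatula below 0.004 m and angle between spatula's own z axis and vertical below 0.1 rad and contact force between spatula and flask below 0.05 N and contact force between spatula and press below 0.05 N).
It fails at once if the flask is driven hard against the stop (over 20 N) (contact force between flask and backstop above 20 N).
It fails at once if the flask is knocked along (faster than 0.15 m/s) (linear speed of flask above 0.15 m/s).
It fails at once if the gripper or arm touches the flask (contact force between any of the fingers, the arm and flask above 0.3 N).
It fails at once if a bystander is moved more than 15 mm (distance of any of cast, crucible, ring, bottle from where it was at the start of the episode above 0.015 m).
It also fails if it takes over 64 s, if anything falls off the work surface, if the arm or the gripper's body presses on something with over 40 N, if the wrist force passes 120 N, or if a joint passes its speed limit or range.

ROBOT

A 7-joint arm with a two-finger parallel gripper is mounted at the origin on a cart in front of the work surface, level with it; the furniture and walls round the work are solid. World frame = base frame: x ahead of the robot, y to its left, z up, the work surface at z = 0. Lengths are in m, angles in rad, forces in N, time in s.
With the tool pointing down it reaches from about 0.425 to 0.925 m from the base axis. Payload 6.8 kg.
Tool frame: the origin (TCP) lies midway between the tips of the shut fingers; the grasp point (between the pads) lies 19 mm behind it; z points along the fingers, y is the line along which they close (so a half turn about z gives the same grasp; the last joint's range is limited). The gripper opens to 85 mm and grips with 20 to 120 N. Pads are 22 mm wide; open, the fingers measure 114 mm over their backs; the gripper's body (76 mm by 85 mm) begins 54 mm behind the grasp point. The pads swing forward as they close: fully open they stand 13 mm farther back than shut.
Start: joints at [-1.213, 0.477, 0.022, 1.555, -0.011, 1.109, -0.083], TCP at [0.303, 0.603, 0.231] pointing down, gripper open.
Joint ranges: [-2.96, 2.96], [-0.34, 2.1], [-1.41, 1.46], [0.24, 2.44], [-1.37, 4.51], [0.17, 1.92], [-2.96, 2.96]. Speed limits (rad/s): [2.39, 2.39, 3.14, 3.14, 3.14, 3.14, 3.14].

INTERFACE

Orientations are given as a rotation vector (axis times angle).
In Python, from bench import get_obs, grab_frame, camera_params, r gives the robot as it stands.
- The arm moves only by the shell command python3 -m jog 'ROWS' [FORCE]. ROWS is JSON, a list of rows, each an object of numbers: "rx", "ry", "rz": the turn, a rotation vector about the world's x, y, z scaled (see below); "x", "y", "z": the shift along the world's x, y, z scaled (see below); "jaw": the opening, from -1 (shut) to 1 (fully open). In form: [{"rx": .., "ry": .., "rz": .., "x": .., "y": .., "z": .., "jaw": ..}, ...]. A call has 1 to 8 rows; each row shifts and turns the commanded pose from where the row before left it; what a row does not reach is not made up. The controller multiplies each number of a shift by 60 mm and each number of a turn by 10 degrees. A row lasts 1/8 s, in which the tool goes at most 62.5 mm and 10.7 degrees, less where a joint would pass 70% of its speed; a pose out of reach is approached as far as the arm can. A call with a number of a shift or a turn outside -1 to 1 is refused whole. A call with a gripper value outside its range is refused whole. The fingers move at their own pace and stop on an object; FORCE is the grip in N (left out, the last holds). Time passes only in rows, so rows that do not move let the fingers close. It gives the time, the measured TCP pose, the force, the opening and the grip force at its end, in the units of the state.
- get_obs(): the state, without advancing time (a new reading comes with each control period).
- grab_frame(name): name is "scene" or "top"; returns the picture (480x640x3 uint8, red, green, blue); there is no depth.
- camera_params(name): a dict with "fx", "fy", "cx", "cy" (pixels), "R" (3x3) and "t" (3): a world point X has camera coordinates R X + t. Camera axes: x right, y down, z forward; pixel columns grow to the right and rows downward; lengths in m; the calibration is good to about 2 mm. A picture is of the moment at which its call begins. camera_params takes no time and is no camera call.
- r.hand_in(): hands the job in; it is judged then, once.
The state is a dict: "clock": time; "joints": joint angles; "qvel": joint speeds; "tau": joint torques, N m; "tcp_pos": TCP position; "orientation": TCP orientation; "contact_force": force on the tool from outside, world axes, zero at the start; "moment": the same for the moment, N m; "grip_width": finger opening in m; "gripper_force": force on a finger pad.
Only numpy, scipy, OpenCV 4.12 (cv2) and the standard library are available. Lean on these libraries where they do the work, as an engineer would, in place of code of your own. Each camera call takes 0.05 s, during which the arm holds its last target. There are 200 camera calls.

## Working session

There is one attempt and no reset: what is moved stays moved. The work goes in short steps, Python scripts to look and compute and a shell command to move; the robot and the scene stay as the last step left them, time stands still between calls to the robot, and variables do not carry over. Pictures are saved under pics/ and viewed, at most 10 in all, crops included, and the job is handed in when it is done.

```bash
mkdir -p pics; ls; python3 - <<'E'
from bench import *
import cv2,numpy as np
np.set_printoptions(precision=4,suppress=True)
o=get_obs();print(o)
for n in("scene","top"):
    p=camera_params(n);print(n,p)
    cv2.imwrite(f"pics/{n}0.png",cv2.cvtColor(grab_frame(n),cv2.COLOR_RGB2BGR))
E
```

```text
pics
{'clock': 0.0, 'joints': array([-1.2131,  0.4778,  0.0224,  1.5564, -0.0115,  1.1093, -0.0831]), 'qvel': array([ 0.0004, -0.0013,  0.001 ,  0.0002, -0.0001,  0.0011,  0.0004]), 'tau': array([  0.    , -59.6466,   1.6082, -28.1197,   0.0126,   0.0097,
         0.    ]), 'tcp_pos': array([0.3029, 0.6026, 0.2303]), 'orientation': array([-0.7249, -3.0565,  0.0028]), 'contact_force': array([-0.7462,  0.2896,  0.4572]), 'moment': array([-0.0036, -0.0055, -0.0446]), 'gripper_force': 0.0, 'grip_width': 0.08542546411327955}
scene {'fx': 509.48203577831833, 'fy': 509.48203577831833, 'cx': 315.3957701162695, 'cy': 234.87321191869486, 'R': array([[ 0.8914, -0.4531,  0.0118],
       [-0.2772, -0.5656, -0.7767],
       [ 0.3586,  0.689 , -0.6298]]), 't': array([-0.5248,  0.1807,  0.9673])}
top {'fx': 433.887005454777, 'fy': 433.887005454777, 'cx': 319.5959088553456, 'cy': 242.65353868262793, 'R': array([[-0.0144, -0.9995, -0.0272],
       [-0.9938,  0.0173, -0.1101],
       [ 0.1105,  0.0255, -0.9935]]), 't': array([-0.0007,  0.5839,  0.834 ])}
```

View pics/scene0.png

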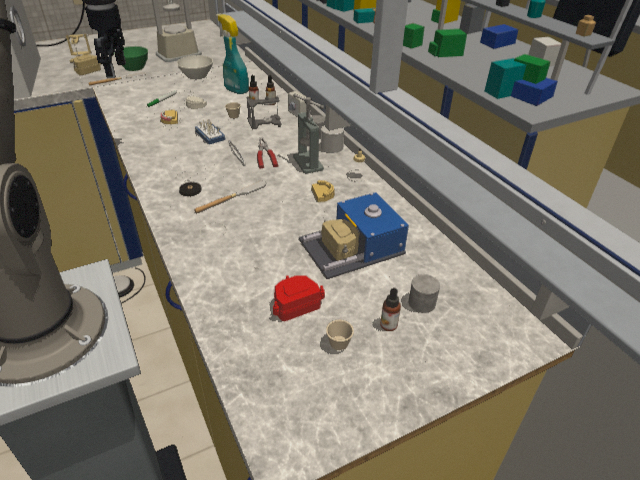

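View pics/top0.png

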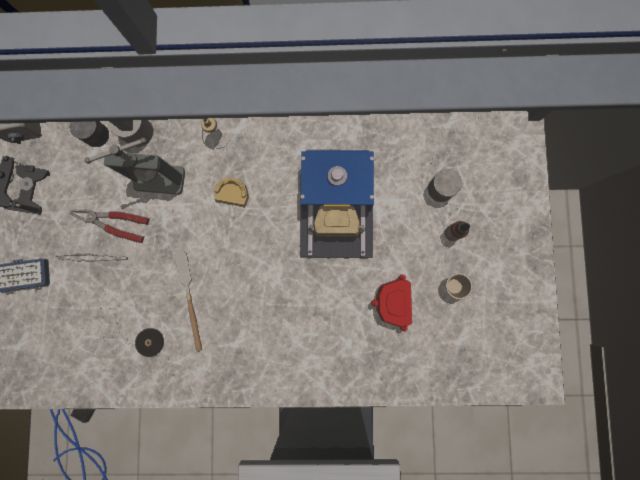

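The top view shows the spatula (wooden handle, steel blade) at about (190,300), with its blade tip up at (180,248). The press roof is centred at (337,178). The brass flask is at (337,220) and the red decoy at (397,303).

Candidates for the spatula in the top view:
- pliers (125,220)
- tweezers (90,257)
- the spatula itself (190,300)

In the scene view there are also a green-handled tool (162,98) and a wooden item (103,80) under the gripper.

I choose top (190,300), which is scene (230,197), because it has a wooden handle and a broad steel blade. Next I measure it and check one close crop.

```bash
cat > h.py <<'E'
import cv2,numpy as np
from bench import *
np.set_printoptions(precision=4,suppress=True)
def ray(n,uv,z):
    p=camera_params(n);R=np.array(p["R"]);t=np.array(p["t"])
    c=-R.T@t;d=R.T@np.array([(uv[0]-p["cx"])/p["fx"],(uv[1]-p["cy"])/p["fy"],1])
    return c+d*(z-c[2])/d[2]
def proj(n,X):
    p=camera_params(n);c=np.array(p["R"])@X+p["t"];return p["fx"]*c[0]/c[2]+p["cx"],p["fy"]*c[1]/c[2]+p["cy"]
E
python3 - <<'E'
from h import *
im=cv2.imread("pics/top0.png");hsv=cv2.cvtColor(im,cv2.COLOR_BGR2HSV)
def big(m,box):
    k=np.zeros_like(m);x0,y0,x1,y1=box;k[y0:y1,x0:x1]=m[y0:y1,x0:x1]
    cs,_=cv2.findContours(k,cv2.RETR_EXTERNAL,cv2.CHAIN_APPROX_NONE);return max(cs,key=cv2.contourArea)
blue=big(cv2.inRange(hsv,(100,120,50),(125,255,255)),(280,130,400,260))
br=cv2.boxPoints(cv2.minAreaRect(blue));print("roof px",br)
print("roof z81",np.array([ray("top",q,.081) for q in br]))
fl=big(cv2.inRange(hsv,(12,70,60),(30,255,255)),(305,195,372,260));print("flask bbox",cv2.boundingRect(fl),cv2.contourArea(fl))
w=big(cv2.inRange(hsv,(5,90,60),(22,255,255)),(170,230,215,370)).reshape(-1,2)
print("handle bbox",w.min(0),w.max(0)); r0=cv2.minAreaRect(w);b=cv2.boxPoints(r0);print(b)
print("handle z8",np.array([ray("top",q,.008) for q in b]))
a=cv2.resize(im[235:360,140:240],None,fx=4,fy=4,interpolation=cv2.INTER_CUBIC)
c=cv2.resize(im[145:265,290:385],None,fx=4.17,fy=4.17,interpolation=cv2.INTER_CUBIC)[:500]
cv2.imwrite("pics/c1.png",np.hstack([a,c]))
E
```

```text
roof px [[301. 151.]
 [372. 151.]
 [372. 204.]
 [301. 204.]]
roof z81 [[ 0.757   0.0221  0.081 ]
 [ 0.7538 -0.1145  0.081 ]
 [ 0.6503 -0.1117  0.081 ]
 [ 0.653   0.0231  0.081 ]]
flask bbox (314, 205, 46, 30) 1111.5
handle bbox [189 300] [200 350]
[[187.0342 300.3781]
 [191.4479 299.5292]
 [201.0414 349.4151]
 [196.6277 350.2639]]
handle z8 [[0.4728 0.2628 0.008 ]
 [0.4743 0.2537 0.008 ]
 [0.3745 0.2324 0.008 ]
 [0.3729 0.2414 0.008 ]]
```

View pics/c1.png

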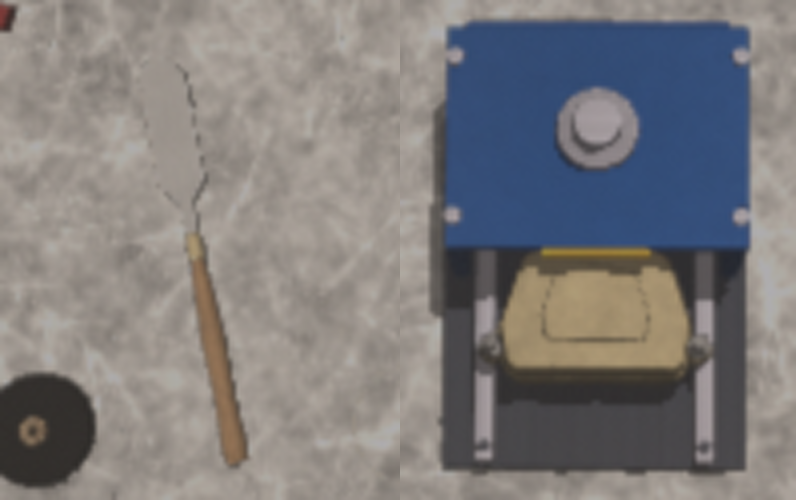

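The crop confirms the choice. The wooden handle runs from crop (190,235) to (235,465), and the steel blade tip is near (165,55). The brass flask's front top edge is at crop row ~368, between the rails under the blue hood.

```bash
python3 - <<'E'
from h import *
from scipy.spatial.transform import Rotation as Ro
def px(cx,cy,ox,oy,s): return (ox+(cx+.5)/s-.5,oy+(cy+.5)/s-.5)
butt=ray("top",px(235,465,140,235,4),.008);fer=ray("top",px(193,234,140,235,4),.008);tip=ray("top",px(163,52,140,235,4),.006)
print("butt,fer,tip",butt,fer,tip,np.linalg.norm(butt-fer),np.linalg.norm(butt-tip))
d=(tip-butt)[:2];d/=np.linalg.norm(d);print("dir tip",d,np.degrees(np.arctan2(d[1],d[0])))
print("handle dir",np.degrees(np.arctan2(*(fer-butt)[:2][::-1])))
mid=(fer+butt)/2;print("grasp ys=35:",butt[:2]+70e-3*(fer-butt)[:2]/np.linalg.norm((fer-butt)[:2]))
o=get_obs();R=Ro.from_rotvec(o["orientation"]).as_matrix();print(R,np.degrees(np.arctan2(R[1,1],R[0,1])))
for c in((505,362),(595,368),(685,368)): print("front top",ray("top",px(c[0]-400,c[1],290,145,4.17),.058))
for c in((445,468),(745,468)): print("bed front",ray("top",px(c[0]-400,c[1],290,145,4.17),.008))
for c in((445,247),(748,247),(447,25)): print("roof",ray("top",px(c[0]-400,c[1],290,145,4.17),.081))
E
```

```text
butt,fer,tip [0.3716 0.2378 0.008 ] [0.4874 0.2613 0.008 ] [0.5814 0.2795 0.006 ] 0.11815639669239471 0.2138435658831961
dir tip [0.9808 0.195 ] 11.242134805045895
handle dir 11.490888287276377
grasp ys=35: [0.4402 0.2517]
[[-0.8935  0.4491 -0.0006]
 [ 0.4491  0.8935 -0.0015]
 [-0.0001 -0.0016 -1.    ]] 63.312385163932696
front top [ 0.603  -0.0017  0.058 ]
front top [ 0.5994 -0.0435  0.058 ]
front top [ 0.5987 -0.0853  0.058 ]
bed front [0.5579 0.0303 0.008 ]
bed front [ 0.5555 -0.1165  0.008 ]
roof [0.6533 0.0242 0.081 ]
roof [ 0.6506 -0.1137  0.081 ]
roof [0.7578 0.0223 0.081 ]
```

```bash
python3 -m jog '[{"x":0.3,"y":-0.73,"z":-0.1,"rz":0.475},{"x":0.3,"y":-0.73,"z":-0.1,"rz":0.475},{"x":0.3,"y":-0.73,"z":-0.1,"rz":0.475},{"x":0.3,"y":-0.73,"z":-0.2,"rz":0.475},{"x":0.3,"y":-0.73,"z":-0.2,"rz":0.475},{"x":0.3,"y":-0.73,"z":-0.2,"rz":0.475},{"x":0.3,"y":-0.73,"z":-0.2,"rz":0.475},{"x":0.3,"y":-0.73,"z":-0.2,"rz":0.475}]' 60; cat > s.py <<'E'
from h import *
from scipy.spatial.transform import Rotation as Ro
o=get_obs();R=Ro.from_rotvec(o["orientation"]).as_matrix()
print("t",round(o["clock"],2),"tcp",o["tcp_pos"],"closing yaw",np.degrees(np.arctan2(R[1,1],R[0,1])),"z",R[:,2],"F",o["contact_force"],"w",o["grip_width"],o["gripper_force"])
E
python3 s.py
```

```text
t 0.1 tcp [0.3029 0.6026 0.2304] closing yaw 63.312385163932696 z [-0.0006 -0.0015 -1.    ] F [ 0.4412 -0.1445  0.2984] w 0.08582753188579952 0.0validation failed for argument at $[0]...
```

```bash
python3 -m jog '[{"rx":0,"ry":0,"rz":0.475,"x":0.3,"y":-0.73,"z":-0.1,"jaw":1},{"rx":0,"ry":0,"rz":0.475,"x":0.3,"y":-0.73,"z":-0.1,"jaw":1},{"rx":0,"ry":0,"rz":0.475,"x":0.3,"y":-0.73,"z":-0.1,"jaw":1},{"rx":0,"ry":0,"rz":0.475,"x":0.3,"y":-0.73,"z":-0.2,"jaw":1},{"rx":0,"ry":0,"rz":0.475,"x":0.3,"y":-0.73,"z":-0.2,"jaw":1},{"rx":0,"ry":0,"rz":0.475,"x":0.3,"y":-0.73,"z":-0.2,"jaw":1},{"rx":0,"ry":0,"rz":0.475,"x":0.3,"y":-0.73,"z":-0.2,"jaw":1},{"rx":0,"ry":0,"rz":0.475,"x":0.3,"y":-0.73,"z":-0.2,"jaw":1}]' 60; python3 s.py
```

```text
clock: 1.1
tcp_pos: [0.4474, 0.2511, 0.1528]
orientation: [0.314, -3.126, 0.0]
contact_force: [0.6, 0.5, -0.2]
grip_width: 0.0855
gripper_force: 0.0
t 1.1 tcp [0.4474 0.2511 0.1528] closing yaw 101.47238188044678 z [-0.0001 -0.0001 -1.    ] F [ 0.6001  0.5103 -0.2012] w 0.08551353136980919 0.0
```

```bash
python3 -m jog '[{"rx":0,"ry":0,"rz":0,"x":0,"y":0.03,"z":-0.9,"jaw":1},{"rx":0,"ry":0,"rz":0,"x":0,"y":0,"z":-0.9,"jaw":1},{"rx":0,"ry":0,"rz":0,"x":0,"y":0,"z":-0.5,"jaw":0},{"rx":0,"ry":0,"rz":0,"x":0,"y":0,"z":-0.16,"jaw":0},{"rx":0,"ry":0,"rz":0,"x":0,"y":0,"z":0,"jaw":-1},{"rx":0,"ry":0,"rz":0,"x":0,"y":0,"z":0,"jaw":-1},{"rx":0,"ry":0,"rz":0,"x":0,"y":0,"z":0,"jaw":-1},{"rx":0,"ry":0,"rz":0,"x":0,"y":0,"z":0,"jaw":-1}]' 80; python3 s.py
```

```text
clock: 2.1
tcp_pos: [0.4481, 0.2551, 0.0072]
orientation: [-0.309, 3.124, 0.002]
contact_force: [-0.8, -1.1, 7.0]
grip_width: 0.01
gripper_force: 78.9
t 2.1 tcp [0.4481 0.2551 0.0072] closing yaw 101.30561655662112 z [ 0.0022  0.0015 -1.    ] F [-0.7553 -1.0864  7.0105] w 0.010040398107573753 78.87891054153442
```

```bash
python3 -m jog '[{"rx":0,"ry":0,"rz":0,"x":0,"y":0,"z":0.4,"jaw":-1},{"rx":0,"ry":0,"rz":0,"x":0,"y":0,"z":0.5,"jaw":-1},{"rx":0,"ry":0,"rz":-0.2,"x":0,"y":-0.7,"z":0,"jaw":-1},{"rx":0,"ry":0,"rz":-0.2,"x":0,"y":-0.9,"z":0,"jaw":-1},{"rx":0,"ry":0,"rz":-0.2,"x":0,"y":-0.9,"z":0,"jaw":-1},{"rx":0,"ry":0,"rz":-0.2,"x":0,"y":-0.9,"z":0,"jaw":-1},{"rx":0,"ry":0,"rz":-0.2,"x":0,"y":-0.9,"z":0,"jaw":-1},{"rx":0,"ry":0,"rz":-0.2,"x":0,"y":-0.63,"z":0,"jaw":-1}]' 80; python3 s.py; python3 - <<'E'
from h import *
a=cv2.cvtColor(grab_frame("top"),cv2.COLOR_RGB2BGR);b=cv2.cvtColor(grab_frame("scene"),cv2.COLOR_RGB2BGR)
cv2.imwrite("pics/top1.png",a);cv2.imwrite("pics/scene1.png",b)
A=cv2.resize(a[190:340,270:400],None,fx=3,fy=3,interpolation=cv2.INTER_CUBIC)
B=cv2.resize(b[190:340,220:350],None,fx=3,fy=3,interpolation=cv2.INTER_CUBIC)
cv2.imwrite("pics/c2.png",np.hstack([A,B]))
E
```

```text
clock: 3.1
tcp_pos: [0.4473, -0.0438, 0.0606]
orientation: [0.024, 3.14, -0.0]
contact_force: [0.7, -0.3, 0.3]
grip_width: 0.0099
gripper_force: 78.4
t 3.1 tcp [ 0.4473 -0.0438  0.0606] closing yaw 89.11870462884808 z [ 0.0017 -0.0003 -1.    ] F [ 0.7373 -0.3316  0.2811] w 0.00994712249778154 78.3919894695282
```

View pics/c2.png

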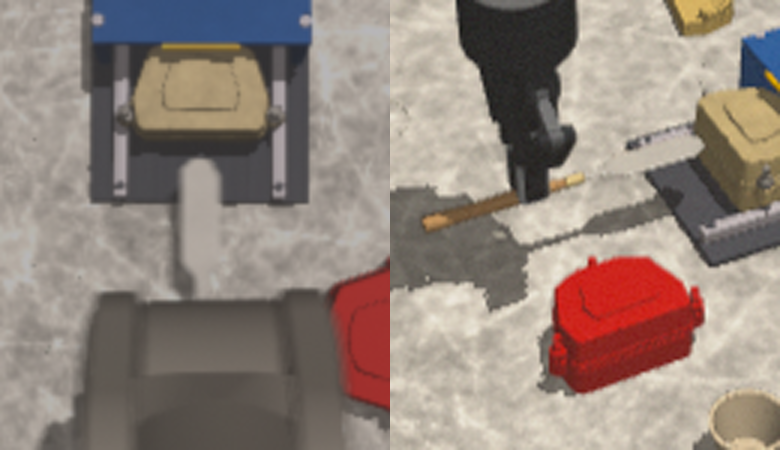

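The crops show the spatula held level, tip at about top px (337,243). It is centred on the flask front face and about 2 cm short of it. I lower it to 28 mm blade height.

```bash
python3 - <<'E'
from h import *
print(ray("top",(270+201/3-.3,190+158/3-.3),.06), ray("top",(270+200/3,190+130/3),.058))
E
python3 -m jog '[{"rx":0,"ry":0,"rz":0,"x":0,"y":0,"z":-0.2,"jaw":-1},{"rx":0,"ry":0,"rz":0,"x":0,"y":0,"z":-0.2,"jaw":-1},{"rx":0,"ry":0,"rz":0,"x":0,"y":0,"z":-0.15,"jaw":-1},{"rx":0,"ry":0,"rz":0,"x":0.08,"y":0,"z":0,"jaw":-1},{"rx":0,"ry":0,"rz":0,"x":0.08,"y":0,"z":0,"jaw":-1}]'; python3 s.py; python3 - <<'E'
from h import *
b=cv2.cvtColor(grab_frame("scene"),cv2.COLOR_RGB2BGR)[205:285,270:376]
cv2.imwrite("pics/c3.png",cv2.resize(b,None,fx=6,fy=6,interpolation=cv2.INTER_CUBIC))
E
```

```text
[ 0.5807 -0.0437  0.06  ] [ 0.5985 -0.044   0.058 ]
clock: 3.82
tcp_pos: [0.4573, -0.041, 0.0267]
orientation: [0.018, 3.141, 0.0]
contact_force: [0.7, -0.1, -0.3]
grip_width: 0.0101
gripper_force: 78.4
t 3.83 tcp [ 0.4573 -0.041   0.0267] closing yaw 89.34401044006596 z [ 0.0001  0.     -1.    ] F [ 0.6668 -0.0666 -0.284 ] w 0.010132686398382312 78.38282704353333
```

View pics/c3.png

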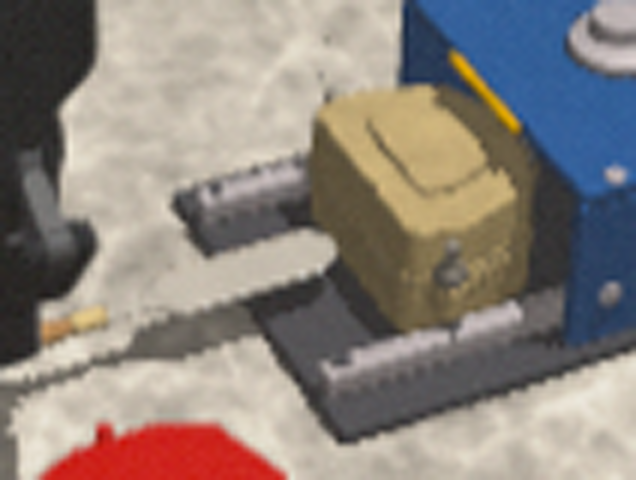

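The blade is level at lower mid-face, with its tip at crop (335,245) about 10 mm short of the flask. Now the first tap.

```bash
python3 -m jog '[{"rx":0,"ry":0,"rz":0,"x":0.06,"y":-0.04,"z":0,"jaw":-1},{"rx":0,"ry":0,"rz":0,"x":0.04,"y":0,"z":0,"jaw":-1},{"rx":0,"ry":0,"rz":0,"x":0.04,"y":0,"z":0,"jaw":-1},{"rx":0,"ry":0,"rz":0,"x":0.04,"y":0,"z":0,"jaw":-1}]'; python3 -m jog '[{"rx":0,"ry":0,"rz":0,"x":0.04,"y":0,"z":0,"jaw":-1},{"rx":0,"ry":0,"rz":0,"x":0.04,"y":0,"z":0,"jaw":-1}]';
```

```text
clock: 4.38
tcp_pos: [0.4653, -0.0439, 0.0262]
orientation: [-0.02, -3.137, 0.0]
contact_force: [-4.1, -0.7, -0.0]
grip_width: 0.0099
gripper_force: 78.5
clock: 4.62
tcp_pos: [0.4701, -0.0438, 0.0261]
orientation: [-0.019, -3.137, 0.0]
contact_force: [-5.9, 0.3, 0.4]
grip_width: 0.0097
gripper_force: 78.5
```

```bash
python3 -m jog '[{"rx":0,"ry":0,"rz":0,"x":0.04,"y":0,"z":0,"jaw":-1},{"rx":0,"ry":0,"rz":0,"x":0.04,"y":0,"z":0,"jaw":-1}]'; python3 -m jog '[{"rx":0,"ry":0,"rz":0,"x":-0.06,"y":0,"z":0,"jaw":-1},{"rx":0,"ry":0,"rz":0,"x":-0.06,"y":0,"z":0,"jaw":-1},{"rx":0,"ry":0,"rz":0,"x":-0.04,"y":0,"z":0,"jaw":-1},{"rx":0,"ry":0,"rz":0,"x":0,"y":0,"z":0,"jaw":-1},{"rx":0,"ry":0,"rz":0,"x":0,"y":0,"z":0,"jaw":-1}]'
```

```text
clock: 4.88
tcp_pos: [0.4748, -0.0438, 0.0261]
orientation: [-0.019, -3.137, 0.0]
contact_force: [-4.6, -0.0, 0.7]
grip_width: 0.0098
gripper_force: 78.5
clock: 5.5
tcp_pos: [0.4678, -0.0436, 0.0268]
orientation: [0.019, 3.141, 0.0]
contact_force: [0.2, 0.3, -0.5]
grip_width: 0.0096
gripper_force: 78.4
```

```bash
python3 -m jog '[{"rx":0,"ry":0,"rz":0,"x":0.07,"y":0,"z":0,"jaw":-1},{"rx":0,"ry":0,"rz":0,"x":0.05,"y":0,"z":0,"jaw":-1},{"rx":0,"ry":0,"rz":0,"x":0.04,"y":0,"z":0,"jaw":-1},{"rx":0,"ry":0,"rz":0,"x":0.04,"y":0,"z":0,"jaw":-1},{"rx":0,"ry":0,"rz":0,"x":0.04,"y":0,"z":0,"jaw":-1},{"rx":0,"ry":0,"rz":0,"x":0.04,"y":0,"z":0,"jaw":-1},{"rx":0,"ry":0,"rz":0,"x":0.04,"y":0,"z":0,"jaw":-1}]'; python3 -m jog '[{"rx":0,"ry":0,"rz":0,"x":-0.06,"y":0,"z":0,"jaw":-1},{"rx":0,"ry":0,"rz":0,"x":-0.06,"y":0,"z":0,"jaw":-1},{"rx":0,"ry":0,"rz":0,"x":-0.04,"y":0,"z":0,"jaw":-1},{"rx":0,"ry":0,"rz":0,"x":0,"y":0,"z":0,"jaw":-1}]'
```

```text
clock: 6.38
tcp_pos: [0.4845, -0.0438, 0.026]
orientation: [-0.019, -3.137, 0.0]
contact_force: [-4.4, 0.4, 0.1]
grip_width: 0.0097
gripper_force: 78.5
clock: 6.88
tcp_pos: [0.4772, -0.0437, 0.0268]
orientation: [0.019, 3.141, 0.0]
contact_force: [-1.1, -0.4, -0.2]
grip_width: 0.01
gripper_force: 78.4
```

```bash
python3 -m jog '[{"rx":0,"ry":0,"rz":0,"x":0.07,"y":0,"z":0,"jaw":-1},{"rx":0,"ry":0,"rz":0,"x":0.05,"y":0,"z":0,"jaw":-1},{"rx":0,"ry":0,"rz":0,"x":0.04,"y":0,"z":0,"jaw":-1},{"rx":0,"ry":0,"rz":0,"x":0.04,"y":0,"z":0,"jaw":-1}]';python3 -m jog '[{"rx":0,"ry":0,"rz":0,"x":0.02,"y":0,"z":0,"jaw":-1},{"rx":0,"ry":0,"rz":0,"x":0.02,"y":0,"z":0,"jaw":-1}]';python3 -m jog '[{"rx":0,"ry":0,"rz":0,"x":0.02,"y":0,"z":0,"jaw":-1},{"rx":0,"ry":0,"rz":0,"x":0.02,"y":0,"z":0,"jaw":-1}]'
```

```text
clock: 7.38
tcp_pos: [0.487, -0.0438, 0.026]
orientation: [-0.019, -3.137, 0.0]
contact_force: [-4.3, 0.9, 0.7]
grip_width: 0.0096
gripper_force: 78.5
clock: 7.62
tcp_pos: [0.4897, -0.0438, 0.0261]
orientation: [-0.019, -3.138, 0.0]
contact_force: [-4.9, -0.3, -0.0]
grip_width: 0.0098
gripper_force: 78.5
clock: 7.88
tcp_pos: [0.4921, -0.0438, 0.0261]
orientation: [-0.019, -3.138, 0.0]
contact_force: [-5.4, 0.4, 0.0]
grip_width: 0.0095
gripper_force: 78.5
```

```bash
python3 -m jog '[{"rx":0,"ry":0,"rz":0,"x":0.02,"y":0,"z":0,"jaw":-1},{"rx":0,"ry":0,"rz":0,"x":0.02,"y":0,"z":0,"jaw":-1}]'
```

```text
clock: 8.12
tcp_pos: [0.4945, -0.0438, 0.0261]
orientation: [-0.019, -3.138, 0.0]
contact_force: [-5.2, -0.3, 0.5]
grip_width: 0.01
gripper_force: 78.5
```

```bash
python3 -m jog '[{"rx":0,"ry":0,"rz":0,"x":-0.06,"y":0,"z":0,"jaw":-1},{"rx":0,"ry":0,"rz":0,"x":-0.06,"y":0,"z":0,"jaw":-1},{"rx":0,"ry":0,"rz":0,"x":-0.04,"y":0,"z":0,"jaw":-1},{"rx":0,"ry":0,"rz":0,"x":0,"y":0,"z":0,"jaw":-1}]'; python3 -m jog '[{"rx":0,"ry":0,"rz":0,"x":0.07,"y":0,"z":0,"jaw":-1},{"rx":0,"ry":0,"rz":0,"x":0.05,"y":0,"z":0,"jaw":-1},{"rx":0,"ry":0,"rz":0,"x":0.04,"y":0,"z":0,"jaw":-1},{"rx":0,"ry":0,"rz":0,"x":0.04,"y":0,"z":0,"jaw":-1}]';python3 -m jog '[{"rx":0,"ry":0,"rz":0,"x":0.02,"y":0,"z":0,"jaw":-1},{"rx":0,"ry":0,"rz":0,"x":0.02,"y":0,"z":0,"jaw":-1}]'
```

```text
clock: 8.62
tcp_pos: [0.4869, -0.0437, 0.0268]
orientation: [0.019, 3.141, 0.0]
contact_force: [0.9, 0.0, 0.6]
grip_width: 0.0094
gripper_force: 78.4
clock: 9.12
tcp_pos: [0.4965, -0.0438, 0.026]
orientation: [-0.019, -3.137, 0.0]
contact_force: [-4.7, -0.4, 0.7]
grip_width: 0.01
gripper_force: 78.5
clock: 9.38
tcp_pos: [0.4986, -0.0438, 0.0259]
orientation: [-0.019, -3.136, 0.0]
contact_force: [-6.4, -0.6, 0.5]
grip_width: 0.0098
gripper_force: 78.5
```

```bash
python3 -m jog '[{"rx":0,"ry":0,"rz":0,"x":0.02,"y":0,"z":0,"jaw":-1},{"rx":0,"ry":0,"rz":0,"x":0.02,"y":0,"z":0,"jaw":-1}]'
```

```text
clock: 9.62
tcp_pos: [0.4998, -0.0438, 0.0256]
orientation: [-0.019, -3.134, 0.0]
contact_force: [-9.3, -0.1, 1.3]
grip_width: 0.0105
gripper_force: 78.5
```

```bash
python3 -m jog '[{"rx":0,"ry":0,"rz":0,"x":0.02,"y":0,"z":0,"jaw":-1},{"rx":0,"ry":0,"rz":0,"x":0,"y":0,"z":0,"jaw":-1}]';python3 -m jog '[{"rx":0,"ry":0,"rz":0,"x":0.01,"y":0,"z":0,"jaw":-1},{"rx":0,"ry":0,"rz":0,"x":0,"y":0,"z":0,"jaw":-1}]'
```

```text
clock: 9.88
tcp_pos: [0.4999, -0.0438, 0.0253]
orientation: [-0.019, -3.132, 0.0]
contact_force: [-10.2, 0.7, 1.3]
grip_width: 0.0098
gripper_force: 78.5
clock: 10.12
tcp_pos: [0.5, -0.0439, 0.0252]
orientation: [-0.019, -3.131, 0.0]
contact_force: [-11.0, -0.1, 0.7]
grip_width: 0.01
gripper_force: 78.6
```

TCP is stopped at x = 0.500 while the force rises to 11 N, against about 5 N when sliding, so the flask is on the solid stop. I draw off, then carry the spatula away.

```bash
python3 -m jog '[{"rx":0,"ry":0,"rz":0,"x":-0.06,"y":0,"z":0,"jaw":-1},{"rx":0,"ry":0,"rz":0,"x":-0.1,"y":0,"z":0,"jaw":-1},{"rx":0,"ry":0,"rz":0,"x":-0.2,"y":0,"z":0,"jaw":-1},{"rx":0,"ry":0,"rz":0,"x":-0.3,"y":0,"z":0,"jaw":-1},{"rx":0,"ry":0,"rz":0,"x":-0.3,"y":0,"z":0.3,"jaw":-1},{"rx":0,"ry":0,"rz":0,"x":0,"y":0,"z":0.4,"jaw":-1},{"rx":0,"ry":0,"rz":0,"x":0,"y":0.5,"z":0,"jaw":-1},{"rx":0,"ry":0,"rz":0,"x":0,"y":0.8,"z":0,"jaw":-1}]'; python3 -m jog '[{"rx":0,"ry":0,"rz":0,"x":0,"y":0.8,"z":0,"jaw":-1},{"rx":0,"ry":0,"rz":0,"x":0,"y":0.8,"z":0,"jaw":-1},{"rx":0,"ry":0,"rz":0,"x":0,"y":0.8,"z":0,"jaw":-1},{"rx":0,"ry":0,"rz":0,"x":0,"y":0.4,"z":-0.3,"jaw":-1},{"rx":0,"ry":0,"rz":0,"x":0,"y":0,"z":-0.4,"jaw":-1},{"rx":0,"ry":0,"rz":0,"x":0,"y":0,"z":0,"jaw":-1}]'; python3 s.py; python3 - <<'E'
from h import *
a=cv2.cvtColor(grab_frame("top"),cv2.COLOR_RGB2BGR);b=cv2.cvtColor(grab_frame("scene"),cv2.COLOR_RGB2BGR)
A=cv2.resize(a[140:270,270:400],None,fx=3,fy=3,interpolation=cv2.INTER_CUBIC)
B=cv2.resize(b[160:290,170:300],None,fx=3,fy=3,interpolation=cv2.INTER_CUBIC)
cv2.imwrite("pics/c4.png",np.hstack([A,B]))
E
```

```text
clock: 11.12
tcp_pos: [0.4482, 0.0338, 0.0695]
orientation: [0.025, 3.139, -0.0]
contact_force: [0.4, 0.3, -0.4]
grip_width: 0.0103
gripper_force: 78.4
clock: 11.88
tcp_pos: [0.4464, 0.2019, 0.0257]
orientation: [-0.018, -3.139, 0.002]
contact_force: [-0.6, 0.1, -0.3]
grip_width: 0.0099
gripper_force: 78.4
t 11.88 tcp [0.4464 0.2019 0.0257] closing yaw 89.34941858659752 z [-0.0025 -0.0015 -1.    ] F [-0.6407  0.0823 -0.2598] w 0.009940098324300886 78.38204741477966
```

View pics/c4.png

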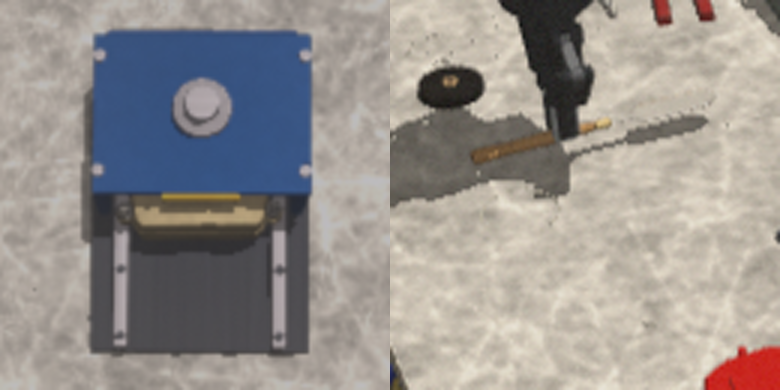

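The flask sits level and square inside the bay (crop rows 195–235). The spatula is held level over clear worktop at y≈0.20. I lower it and feel for the table.

```bash
python3 -m jog '[{"rx":0,"ry":0,"rz":0,"x":0,"y":0,"z":-0.15,"jaw":-1},{"rx":0,"ry":0,"rz":0,"x":0,"y":0,"z":-0.1,"jaw":-1},{"rx":0,"ry":0,"rz":0,"x":0,"y":0,"z":0,"jaw":-1}]'; python3 -m jog '[{"rx":0,"ry":0,"rz":0,"x":0,"y":0,"z":-0.03,"jaw":-1},{"rx":0,"ry":0,"rz":0,"x":0,"y":0,"z":-0.03,"jaw":-1},{"rx":0,"ry":0,"rz":0,"x":0,"y":0,"z":0,"jaw":-1}]'
```

```text
clock: 12.35
tcp_pos: [0.4475, 0.202, 0.0114]
orientation: [-0.019, -3.141, 0.001]
contact_force: [0.3, -0.9, -1.0]
grip_width: 0.0099
gripper_force: 78.4
clock: 12.72
tcp_pos: [0.4477, 0.2023, 0.008]
orientation: [-0.019, -3.141, 0.0]
contact_force: [-0.1, -0.8, -0.0]
grip_width: 0.0098
gripper_force: 78.4
```

```bash
python3 -m jog '[{"rx":0,"ry":0,"rz":0,"x":0,"y":0,"z":-0.03,"jaw":-1},{"rx":0,"ry":0,"rz":0,"x":0,"y":0,"z":0,"jaw":-1}]'
```

```text
clock: 12.98
tcp_pos: [0.4479, 0.2024, 0.0072]
orientation: [0.019, 3.141, 0.0]
contact_force: [-3.2, -1.2, 12.2]
grip_width: 0.0097
gripper_force: 80.0
```

```bash
python3 -m jog '[{"rx":0,"ry":0,"rz":0,"x":0,"y":0,"z":0.02,"jaw":-1},{"rx":0,"ry":0,"rz":0,"x":0,"y":0,"z":0,"jaw":-0.6},{"rx":0,"ry":0,"rz":0,"x":0,"y":0,"z":0,"jaw":-0.3},{"rx":0,"ry":0,"rz":0,"x":0,"y":0,"z":0,"jaw":-0.1},{"rx":0,"ry":0,"rz":0,"x":0,"y":0,"z":0,"jaw":0},{"rx":0,"ry":0,"rz":0,"x":0,"y":0,"z":0.3,"jaw":0},{"rx":0,"ry":0,"rz":0,"x":0,"y":0,"z":0.8,"jaw":0},{"rx":0,"ry":0,"rz":0,"x":0,"y":0,"z":0.8,"jaw":0}]' 20; python3 -m jog '[{"rx":0,"ry":0,"rz":0,"x":0,"y":0.7,"z":0.5,"jaw":0},{"rx":0,"ry":0,"rz":0,"x":0,"y":0.9,"z":0,"jaw":0},{"rx":0,"ry":0,"rz":0,"x":0,"y":0.9,"z":0,"jaw":0},{"rx":0,"ry":0,"rz":0,"x":0,"y":0.9,"z":0,"jaw":0},{"rx":0,"ry":0,"rz":0,"x":0,"y":0,"z":0,"jaw":0}]'; python3 - <<'E'
from h import *
a=cv2.cvtColor(grab_frame("top"),cv2.COLOR_RGB2BGR);b=cv2.cvtColor(grab_frame("scene"),cv2.COLOR_RGB2BGR)
A=cv2.resize(a[130:370,180:420],None,fx=1.66,fy=1.66,interpolation=cv2.INTER_CUBIC)
B=cv2.resize(b[150:283,170:303],None,fx=3,fy=3,interpolation=cv2.INTER_CUBIC)[:398,:398]
cv2.imwrite("pics/c5.png",np.hstack([A[:398,:398],B]))
E
```

```text
clock: 13.98
tcp_pos: [0.4473, 0.2021, 0.1225]
orientation: [-0.019, -3.141, 0.001]
contact_force: [0.9, 0.4, -0.2]
grip_width: 0.0426
gripper_force: 0.0
clock: 14.6
tcp_pos: [0.4457, 0.4117, 0.1513]
orientation: [-0.008, -3.141, -0.004]
contact_force: [-0.4, 0.5, 0.4]
grip_width: 0.0425
gripper_force: 0.0
```

View pics/c5.png

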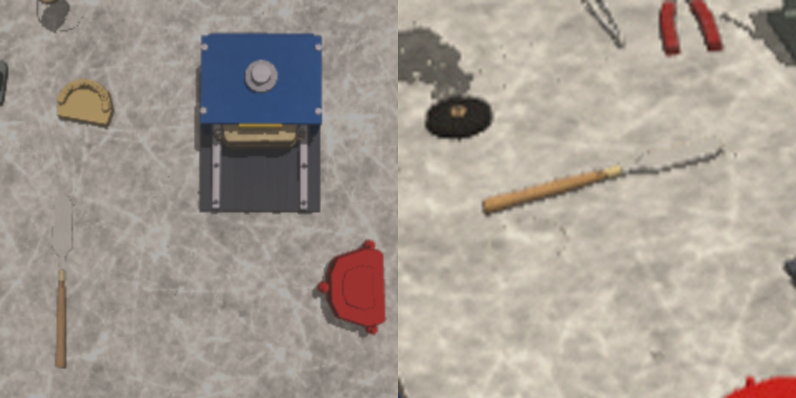

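The spatula lies flat (top crop (62,280)), clear of everything. The flask is in the bay and the cast and other bystanders are where they were.

```bash
python3 -c "
from bench import *
print(r.hand_in())"
```

```text
the job is handed in; nothing more can be done
None
```

I nudged the flask in four taps of about a centimetre until it met the stop (force rose to about 11 N against about 5 N sliding). I then laid the spatula flat and clear of the press and handed the job in at about 15 s; the hand-in gave no verdict.

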